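Put the coppersmith's snips and T-stake away in the tool chest

ROBOT

A 6-joint arm with a two-finger parallel gripper is mounted at the origin on the work surface. World frame = base frame: x ahead of the robot, y to its left, z up, the work surface at z = 0. Lengths are in mm, angles in rad, forces in N, time in s.
With the tool pointing down it reaches from about 400 to 925 mm from the base axis. Payload 12.5 kg.
Tool frame: the origin (TCP) lies on the mounting face of the last link; the fingertips stand 190 mm ahead of it and the grasp point (between the pads) lies 171 mm ahead of it (env.tcp_to_tips is the distance from the TCP to the fingertips, in mm); x points along the fingers, y is the direction in which the jaws open and shut, and the axes are right-handed (so a half turn about x gives the same grasp; the last joint's range is limited). The gripper opens to 95 mm and grips with 3 to 60 N. Pads are 20 mm wide; open, the fingers measure 119 mm over their backs; the gripper's body (75 mm by 180 mm) begins 59 mm behind the grasp point.
Start: joints at [-1.386, 0.491, 1.559, -0, 1.092, -0.106], TCP at [179.219, -598.753, 404.761] pointing down, gripper open.
Joint ranges: [-3.1, 3.1], [-0.84, 2.19], [0.05, 2.79], [-1.13, 4.28], [0.06, 2.93], [-2.69, 2.69]. Speed limits (rad/s): [2.22, 2.22, 2.79, 3.14, 3.14, 3.14].

INTERFACE

Orientations are given as [roll, pitch, yaw] about the fixed x, y, z axes, in that order (R = Rz(yaw) Ry(pitch) Rx(roll)).
In Python, from cell import monitor, cams, job, env gives the robot as it stands. The module is installed in compiled form; this text tells all that it offers.
- The arm moves only by the tool apply_moves, never from a script. Its argument "series" is a list of rows, each a list of 3 entries, a list of its own where there are three numbers: the closure, from -1 (fully open) to 1 (shut), so that 0 is half open, then the shift along the tool's x, y, z in cm, then the turn about the tool's x in rad. A call has 1 to 20 rows; each row is the pose to reach, as a shift and turn from the pose commanded when the call began, along the tool's axes at that moment; what a row does not reach only later rows make up. A row lasts 1/8 s, in which the tool goes at most 62.5 mm and 10.7 degrees, less where a joint would pass 70% of its speed; a pose out of reach is approached as far as the arm can. A call with a gripper value outside its range is refused whole. The fingers move at their own pace and stop on an object; the grip force is fixed at half the most. Time passes only in rows, so rows that repeat a pose let the fingers close. It gives the time, the measured TCP pose, the force and the opening at its end, in the units of the state.
- monitor.state(): the state, without advancing time (a new reading comes with each control period).
- cams.read_camera(name): name is "scene" or "top"; returns a dict with "image" (480x640x3 uint8, red, green, blue), "fx", "fy", "cx", "cy" (pixels), "position" and "orientation" of the camera in the world. Camera axes: x right, y down, z forward; pixel columns grow to the right and rows downward; lengths in mm; the calibration is good to about 2 mm. A picture is of the moment at which its call begins. There is no depth.
- job.job_done(): hands the job in, once; it reports no verdict.
The state is a dict: "t": time; "joints": joint angles; "qvel": joint speeds; "tau": joint torques, N m; "eef_pos": TCP position; "tcp_rot": TCP orientation; "ft_force": force on the tool from outside, world axes, zero at the start; "moment": the same for the moment, N m; "opening": opening from 0.0 (shut) to 1.0 (fully open).
Only numpy, scipy, OpenCV 4.12 (cv2) and the standard library are available. Lean on these libraries where they do the work, as an engineer would, in place of code of your own. Each camera call takes 0.05 s, during which the arm holds its last target. There are 200 camera calls.

TASK

Put the two tools away in the chest's open drawer: lay the tin snips flat in the long bay and the T-stake flat in the short bay, setting them down on the drawer floor, not dropping them. Then push the drawer fully shut without slamming it. Leave the cup, the bowl and the round tin beside the tools where they stand.

Things in the scene. Friction and masses are not known exactly. Their poses are not given: they have to be found in the camera images.
- snips_mid (a point): middle of the steel shoulder block of the tin snips (shut metal shears, black handles) that lie flat on the bench; half-way up, 7 mm above what they lie on. Grip here: the block is 40 mm long (x), 26 wide (y), 14 thick. x points to the blade tip, z up. Blade tip 84 mm along +x, handle ends 106 mm along -x; handles 52 mm wide over both. 0.2 to 0.4 kg, balanced within 15 mm of here.
- stake_mid (a point): point on the shank of the small steel T-stake (a little forming anvil) that lies flat on the bench, near its balance point, half-way up (9 mm above what it lies on). Grip here across y: shank 18 mm wide and thick. x points along the shank to the cross bar, z up. Shank runs from 18 mm along +x, where the bar begins, to 70 mm along -x.
- drawer (a joint): how far the top drawer of the grey steel tool chest has been pushed in, m: 0 fully out, 0.20 fully shut; starts at 0 to 0.03. Slides level, stays where left, takes about 3 N to move plus 12 N per m/s. The uncovered length of the drawer, from the front panel's inner face to the chest's front, is 0.20 less this value.
- drawer_front (a point): middle of the upper edge of the top drawer's front panel, on its outer face. x points into the chest, the way the drawer shuts; y to the left for one facing the chest; z up. The panel is flat, 360 mm wide, 58 high, 12 thick; its outer face is free to push on either side of the handle, and comes to rest against the chest when shut.
- drawer_handle (a point): middle of the drawer's steel bar handle, a level bar 110 mm long along y, 35 mm in front of the panel's outer face and 23 mm below the panel's upper edge; axes as drawer_front. The chest behind is fixed, 372 mm wide and 142 high, its top 13 mm above the panel's upper edge; its lower drawer stays shut, with a like handle 65 mm below this one.
- long_bay (a point): on the floor of the drawer's long bay (right-hand one for someone facing the chest), mid-width, 85 mm in from the front panel's inner face; axes as drawer_front. Bay 222 mm wide (y), 241 long (x); the back part is under the chest. An oilstone lies across it from about 50 mm beyond this point on. Drawer walls 44 mm high, front panel 49, partition between the bays 36 high and 4 thick.
- short_bay (a point): on the floor of the drawer's short bay (left-hand one for someone facing the chest), mid-width, 85 mm in from the front panel's inner face; axes as drawer_front. Bay 92 mm wide (y), as long and deep as the long bay, and empty.
- snips: the same tin snips; origin on the underside below snips_mid, same axes. Leaf-shaped blades 28 mm wide next to the block, narrowing to the tip, about 10 mm thick; handles 14 mm thick.
- tstake: the same T-stake; origin on the underside below stake_mid, same axes. The cross bar spans 18 to 36 mm along +x, 62 mm wide along y, 18 mm thick; the shank is slightly slimmer towards its end. 0.2 to 0.5 kg.
- oilstone: oilstone in a wooden block, 36 x 110 x 24 mm, lying across the back of the long bay; origin at the middle of its underside. It rides in with the drawer and stays in the bay.
- cup: copper cup with a brass handle on its +y side, 68 mm across, 62 mm high (95 mm over the handle), standing on the bench; origin at the middle of its underside. Not to be moved.
- bowl: copper bowl 110 mm across, 40 mm high; origin at the middle of its underside. Not to be moved.
- rivet_tin: round tin with a brass lid, 62 mm across, 40 mm high; origin at the middle of its underside. Not to be moved.

How it is judged (in metres and radians):
On the way:
1. both tools lie in their bays of the drawer, let go (x of snips_mid in the frame of long_bay between -0.08 and 0.15 m and y of snips_mid in the frame of long_bay between -0.09 and 0.09 m and z of snips_mid in the frame of long_bay between 0 and 0.018 m and angle between the z axis of snips and the z axis of long_bay, either way round below 0.12 rad and contact force between the fingers and snips below 0.05 N and linear speed of each of snips, tstake below 0.03 m/s and x of stake_mid in the frame of short_bay between -0.08 and 0.15 m and y of stake_mid in the frame of short_bay between -0.04 and 0.04 m and z of stake_mid in the frame of short_bay between 0 and 0.018 m and angle between the z axis of tstake and the z axis of short_bay, either way round below 0.12 rad and contact force between the fingers and tstake below 0.05 N), for 0.2 s.
At the end, for the whole second after the job is handed in: The drawer is shut to within 6 mm; the snips lie flat (within 0.12 rad of level) on the floor of the long bay and the T-stake flat (within 0.12 rad) on the floor of the short bay, each either way up, let go and at rest; the oilstone is still in the drawer (all of step 1 and value of joint drawer above 0.194 m and z of oilstone in the frame of long_bay below 0.02 m); the robot touches nothing.
It fails at once if the snips or the T-stake dropped: falling free faster than 0.8 m/s (a fall of about 3 cm) ((linear speed of snips above 0.8 m/s and contact force between the fingers and snips below 0.05 N) or (linear speed of tstake above 0.8 m/s and contact force between the fingers and tstake below 0.05 N)).
It fails at once if the drawer slammed: shutting faster than 0.5 m/s (velocity of joint drawer above 0.5 m/s).
It fails at once if the cup, the bowl or the round tin shifted by more than 4 cm (distance of any of cup, bowl, rivet_tin from where it was at the start of the episode above 0.04 m).
It also fails if it takes over 72 s, if anything falls off the work surface, if the arm or the gripper's body presses on something with over 40 N, if the wrist force passes 120 N, or if a joint passes its speed limit or range.

## Working session

There is one attempt and no reset: what is moved stays moved. The work goes in short steps, Python scripts to look and compute and a tool call to move; the robot and the scene stay as the last step left them, time stands still between calls to the robot, and variables do not carry over. Pictures are saved under pics/ and viewed, about 8 in all and at most 12, crops included, and the job is handed in when it is done.

Besides the shell and the picture viewer there is one more tool, called after "Emit:" as name(argument=value, ...), one argument or row to a line, values as JSON. apply_moves: Moves the arm, as the interface text tells. Its arguments: {"type":"object","properties":{"series":{"type":"array"}},"required":["series"]}

```bash
mkdir -p pics; python3 - <<'E'
from cell import monitor,cams,env
import cv2
s=monitor.state();print(s)
for n in("scene","top"):
    c=cams.read_camera(n);cv2.imwrite(f"pics/{n}0.png",c["image"][:,:,::-1]);print({k:v for k,v in c.items() if k!="image"})
E
```

```text
{'t': 0.0, 'joints': array([-1.38561330e+00,  4.91569861e-01,  1.55946160e+00, -1.97849166e-05,
        1.09167341e+00, -1.05610772e-01]), 'qvel': array([ 0.00120758,  0.00045481, -0.00074897,  0.00061667,  0.00112575,
       -0.00061256]), 'tau': array([ 3.79756355e-03, -6.12637353e+01, -2.58179176e+01,  6.94838399e-02,
        4.82169958e-02, -9.80644472e-05]), 'eef_pos': array([ 179.20338866, -598.72395838,  404.15104249]), 'tcp_rot': array([-1.66063173,  1.56968398,  1.77176385]), 'ft_force': array([ 0.87219178,  0.66257586, -0.2334101 ]), 'moment': array([ 0.02907127, -0.04469479, -0.0358869 ]), 'opening': 0.9983058594971709}
{'fx': 500.26859563780886, 'fy': 500.26859563780886, 'cx': 321.2092904699033, 'cy': 235.81905227869288, 'position': array([1213.97896589, -652.78719397,  887.02304722]), 'orientation': array([-2.31570222, -0.01496629,  0.86356416])}
{'fx': 545.6222221157522, 'fy': 545.6222221157522, 'cx': 330.6485824558175, 'cy': 236.41529078399714, 'position': array([ 433.39816583,  -54.05010131, 1126.56696382]), 'orientation': array([-2.99659759, -0.01440727, -1.59855659])}
```

View pics/top0.png

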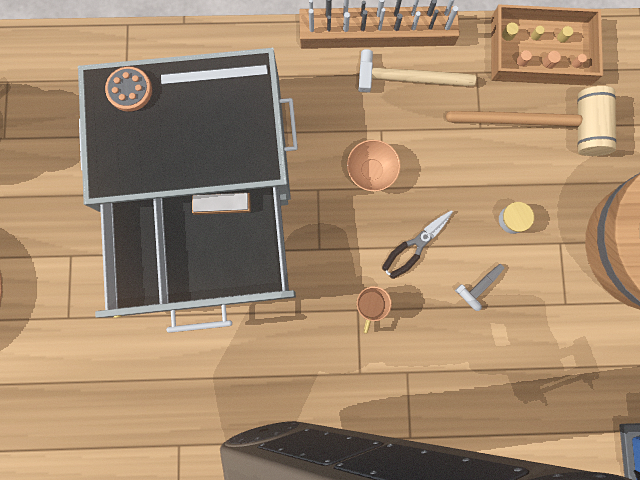

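View pics/scene0.png

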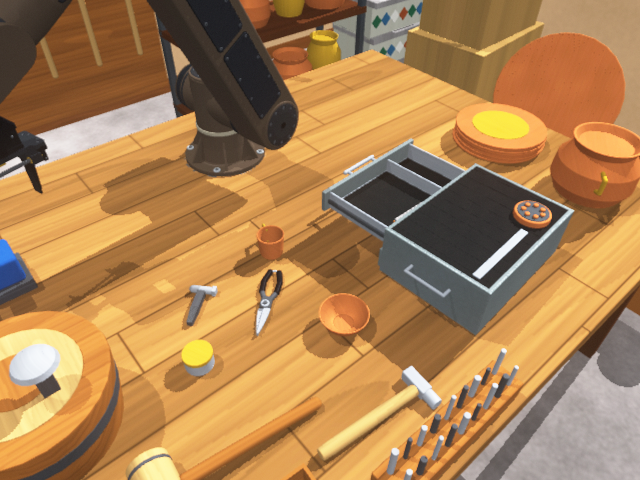

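Top view: the drawer is at the left (front panel from (97,314) to (294,294)), snips block is near (427,236), T-stake near (478,287), cup (374,303), bowl (374,165), tin (517,217). I'll measure on enlarged crops.

```bash
cat > h.py <<'E'
import numpy as np,cv2
from scipy.spatial.transform import Rotation as R
from cell import monitor,cams
def rot(o): return R.from_euler("xyz",o).as_matrix()
def ray(c,px,z):
    "pixels -> world points on plane z"
    px=np.atleast_2d(np.array(px,float)); d=np.c_[(px[:,0]-c["cx"])/c["fx"],(px[:,1]-c["cy"])/c["fy"],np.ones(len(px))]@rot(c["orientation"]).T
    p=np.array(c["position"]); return p+d*((z-p[2])/d[:,2])[:,None]
def proj(c,P):
    q=(np.atleast_2d(P)-c["position"])@rot(c["orientation"]); return q[:,:2]/q[:,2:]*[c["fx"],c["fy"]]+[c["cx"],c["cy"]]
E
python3 - <<'E'
from h import *
c=cams.read_camera("top");im=c["image"][:,:,::-1]
cr=im[190:320,350:550];cv2.imwrite("pics/a.png",cv2.resize(cr,None,fx=4,fy=4,interpolation=cv2.INTER_CUBIC))
cr=im[180:340,85:310];cv2.imwrite("pics/b.png",cv2.resize(cr,None,fx=3.5,fy=3.5,interpolation=cv2.INTER_CUBIC))
s=monitor.state();print(rot(s["tcp_rot"]).round(3))
for n,p,z in[("snip",(427,236),7),("tip",(453,212),5),("hands",(388,275),7),("stake",(478,287),9),("cup",(374,303),62),("bowl",(374,165),40),("tin",(517,217),40),("frontL",(97,316),129),("frontR",(294,296),129)]:print(n,ray(c,p,z).round(1))
E
```

```text
[[-0.     0.287 -0.958]
 [ 0.001 -0.958 -0.287]
 [-1.    -0.001 -0.   ]]
snip [[ 592.1 -275.1    7. ]]
tip [[ 641.8 -332.8    5. ]]
hands [[ 513.2 -190.4    7. ]]
stake [[ 483.6 -373.8    9. ]]
cup [[ 455.7 -154.1   62. ]]
bowl [[ 737.5 -167.3   40. ]]
tin [[ 621.7 -454.1   40. ]]
frontL [[444.8 351.6 129. ]]
frontR [[471.   -2.8 129. ]]
```

View pics/a.png

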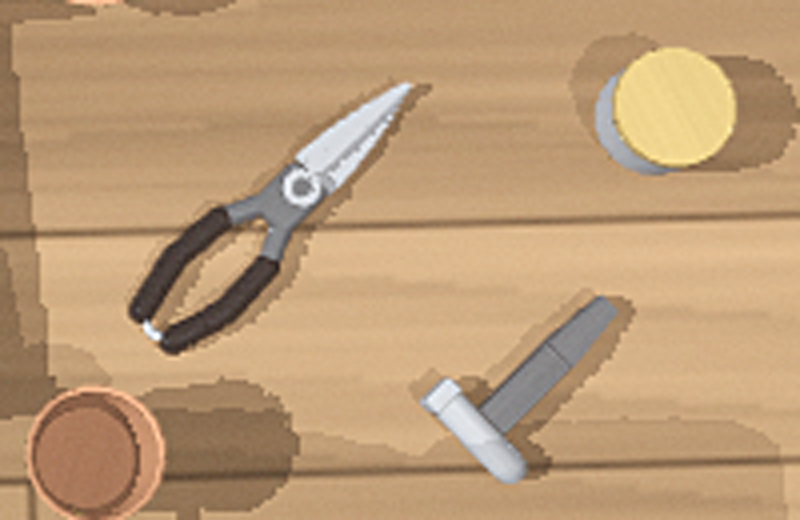

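View pics/b.png

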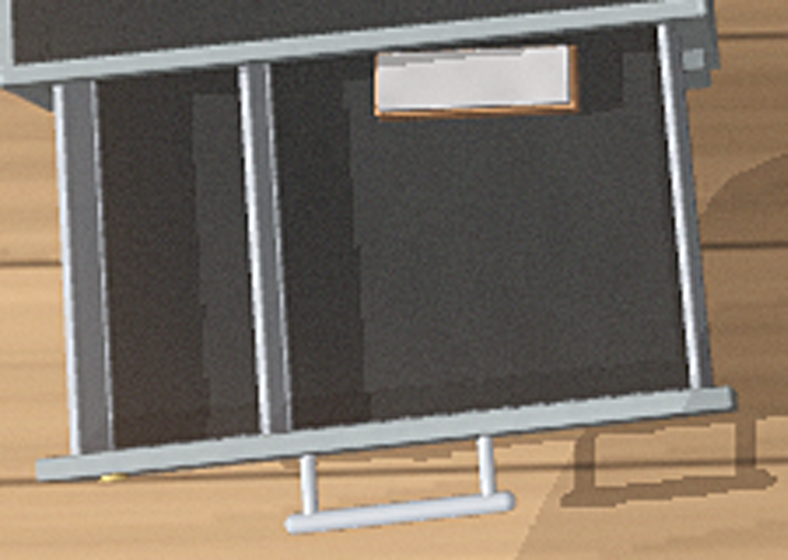

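```bash
cat > m.py <<'E'
from h import *
c=cams.read_camera("top")
A=lambda p:np.array(p,float)/4+[350,190]
B=lambda p:np.array(p,float)/3.5+[85,180]
tip,ha=ray(c,A([412,86]),5)[0],ray(c,A([152,332]),10)[0]
u=(tip-ha)[:2];L=np.hypot(*u);u/=L
print("snips len",L,"ang",np.degrees(np.arctan2(u[1],u[0])),"mid",tip[:2]-84*u,ray(c,A([302,187]),14)[0][:2])
e=ray(c,A([603,303]),18)[0][:2]; b=ray(c,A([474,430]),18)[0][:2]   # shank end, bar mid
v=b-e;l=np.hypot(*v);v/=l
print("stake len",l,"(exp 97) ang",np.degrees(np.arctan2(v[1],v[0])),"mid",b-27*v, e+70*v)
bl=ray(c,A([[438,388],[515,478]]),18)[:,:2];print("bar",bl,np.linalg.norm(bl[0]-bl[1]))
for n,p,z in[("panel outer L",(37,477),129),("panel outer R",(734,406),129),("inner L",(37,461),129),("inner R",(733,389),129),("chest front L",(5,82),142),("chest front R",(708,14),142),("part f",(266,432),116),("part b",(248,66),116),("Rwall f",(697,388),124),("Rwall b",(664,25),124),("Lwall f",(75,455),124),("hand",(290,525),106),("hand",(513,502),106),("stone",(378,112),104),("stone",(573,102),104)]:print(n,ray(c,B(p),z)[0,:2].round(1))
E
python3 m.py
```

```text
snips len 190.25087709399563 ang -48.60924018734562 mid [ 587.36438045 -269.88711312] [ 589.63808479 -270.48006902]
stake len 94.27865839059486 (exp 97) ang 131.70244271128055 mid [ 480.43808813 -370.6689639 ] [ 478.62768247 -368.63718353]
bar [[ 484.173148   -333.51876107]
 [ 437.81573107 -369.75186014]] 58.837467418178804
panel outer L [444.4 354.2]
panel outer R [470.9  -4.1]
inner L [452.5 354.5]
inner R [479.7  -3.8]
chest front L [649.1 372.4]
chest front R [676.6   5.2]
part f [464.5 241.3]
part b [660.4 254.2]
Rwall f [481.   15.2]
Rwall b [675.6  29.9]
Lwall f [455.2 337.1]
hand [416.  230.8]
hand [424.7 114.1]
stone [635.8 187.2]
stone [638.7  81.6]
```

Emit:
apply_moves(
  series=[
    [-1,[3,-5,-12],0.28],
    [-1,[6,-10,-24],0.56],
    [-1,[9,-15,-36],0.85],
    [-1,[10.4,-19.8,-48.6],1.14],
    [-1,[10.4,-19.8,-48.6],1.14],
    [-1,[10.4,-19.8,-48.6],1.14],
    [-1,[10.4,-19.8,-48.6],1.14],
    [-1,[10.4,-19.8,-48.6],1.14],
    [-1,[10.4,-19.8,-48.6],1.14],
    [-1,[10.4,-19.8,-48.6],1.14],
    [-1,[10.4,-19.8,-48.6],1.14],
  ],
)

```text
t: 1.58
eef_pos: [587.9, -269.8, 300.5]
tcp_rot: [0.695, 1.57, 2.987]
ft_force: [-0.6, -0.4, -1.1]
opening: 0.999
```

```bash
cat > st.py <<'E'
from h import *
s=monitor.state();M=rot(s["tcp_rot"]);p=s["eef_pos"];print(s["t"],p.round(1),"jaw",np.degrees(np.arctan2(M[1,1],M[0,1])).round(2),"down",M[:,0].round(3),"F",s["ft_force"].round(1),"open",round(s["opening"],3),"j",s["joints"].round(2))
def go(x,y,z,jaw):
    d=M.T@(np.array([x,y,z])-p);print("go",(d/10).round(2),"turn",round((-np.radians(jaw)+np.arctan2(M[1,1],M[0,1])+np.pi)%(2*np.pi)-np.pi,3))
E
cat st.py - <<'E' | python3 -
go(588,-270,193,-138.6)
c=cams.read_camera("top");cv2.imwrite("pics/c.png",c["image"][150:330,300:560,::-1].repeat(3,0).repeat(3,1))
E
```

```text
1.575 [ 587.9 -269.8  300.5] jaw -138.63 down [-0.001  0.    -1.   ] F [-0.6 -0.4 -1.1] open 0.999 j [-0.53  0.63  1.6  -0.    0.91  1.89]
go [10.75  0.   -0.03] turn -0.0
```

View pics/c.png

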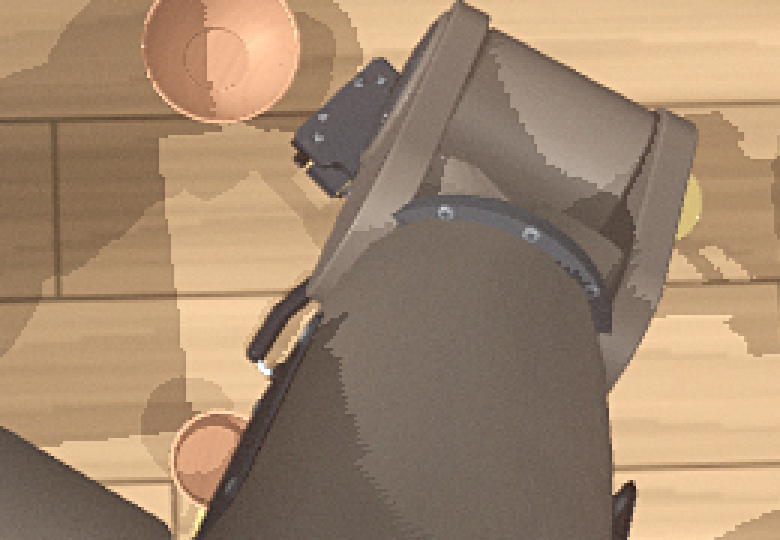

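Joint 6 would run out at the drawer with this grip, so I'll use the half-turned one.

Emit:
apply_moves(
  series=[
    [-1,[1,0,0],-0.18],
    [-1,[2,0,0],-0.36],
    [-1,[3,0,0],-0.54],
    [-1,[4,0,0],-0.72],
    [-1,[5,0,0],-0.9],
    [-1,[5,0,0],-1.08],
    [-1,[5,0,0],-1.26],
    [-1,[5,0,0],-1.44],
    [-1,[5,0,0],-1.62],
    [-1,[5,0,0],-1.8],
    [-1,[5,0,0],-1.98],
    [-1,[5,0,0],-2.16],
    [-1,[5,0,0],-2.34],
    [-1,[5,0,0],-2.52],
    [-1,[5,0,0],-2.7],
    [-1,[5,0,0],-2.88],
    [-1,[5,0,0],-3.06],
    [-1,[5,0,0],-3.14],
    [-1,[5,0,0],-3.14],
  ],
)

```text
t: 4.0
eef_pos: [587.3, -270.9, 251.2]
tcp_rot: [0.11, 1.57, -0.744]
ft_force: [-0.4, 0.5, -0.5]
opening: 1.002
```

```bash
cat st.py - <<'E' | python3 -
go(588,-270,193,41.4)
c=cams.read_camera("scene");cv2.imwrite("pics/d.png",c["image"][200:380,160:400,::-1].repeat(3,0).repeat(3,1))
E
```

```text
4.0 [ 587.3 -270.9  251.2] jaw 41.11 down [ 0. -0. -1.] F [-0.4  0.5 -0.5] open 1.002 j [-0.53  0.69  1.64 -0.    0.81 -1.25]
go [ 5.82  0.11 -0.02] turn -0.005
```

View pics/d.png

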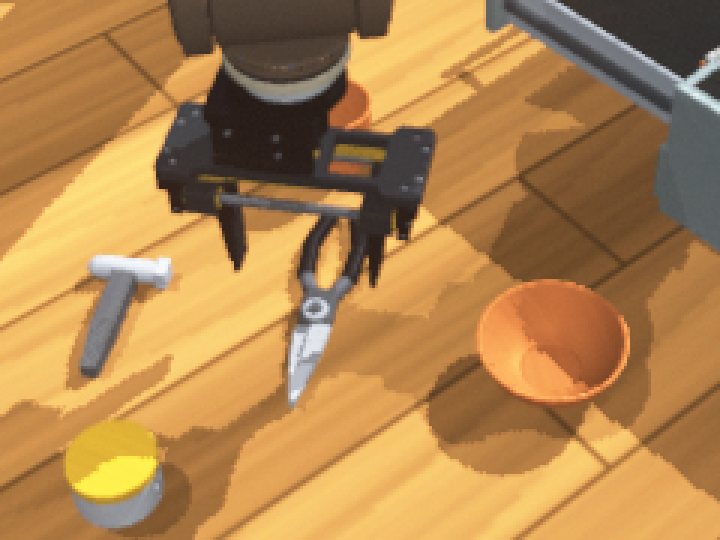

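Open gripper straddles the snips block (pivot at crop (315,308)); fingers are clear of everything. Descend and grip.

Emit:
apply_moves(
  series=[
    [-1,[2,0.1,0],0],
    [-1,[4,0.1,0],0],
    [-1,[5.2,0.1,0],0],
    [-1,[5.8,0.1,0],0],
    [-1,[5.8,0.1,0],0],
    [1,[5.8,0.1,0],0],
    [1,[5.8,0.1,0],0],
    [1,[5.8,0.1,0],0],
    [1,[5.8,0.1,0],0],
    [1,[5.8,0.1,0],0],
    [1,[5.8,0.1,0],0],
    [1,[5.8,0.1,0],0],
    [1,[5.8,0.1,0],0],
  ],
)

```text
t: 5.68
eef_pos: [588.8, -269.1, 192.7]
tcp_rot: [-0.021, 1.571, -0.872]
ft_force: [-0.5, 0.4, -0.1]
opening: 0.267
```

Emit:
apply_moves(
  series=[
    [1,[-1,0,0],0],
    [1,[-3,0,0],0],
    [1,[-6,0,0],0],
    [1,[-9,0,0],0],
    [1,[-12,0,0],0],
    [1,[-14,0,0],0],
    [1,[-16,0,0],0],
    [1,[-16,0,0],0],
    [1,[-16,0,0],0],
  ],
)

```text
t: 6.8
eef_pos: [588.5, -268.9, 352.6]
tcp_rot: [-2.646, 1.57, 2.787]
ft_force: [-0.2, -0.9, -2.5]
opening: 0.273
```

```bash
cat st.py - <<'E' | python3 -
go(547,122,353,4.25)
c=cams.read_camera("scene");cv2.imwrite("pics/e.png",c["image"][80:330,100:420,::-1].repeat(2,0).repeat(2,1))
E
```

```text
6.8 [ 588.5 -268.9  352.6] jaw 41.25 down [-0.  0. -1.] F [-0.2 -0.9 -2.5] open 0.273 j [-0.53  0.57  1.56 -0.    1.01 -1.25]
go [ -0.04  22.65 -32.13] turn 0.646
```

View pics/e.png

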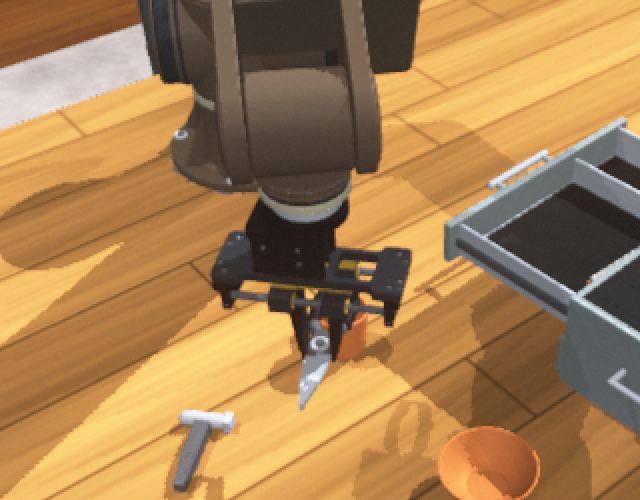

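Snips are held level by the block, tip forward. Carry over the long bay.

Emit:
apply_moves(
  series=[
    [1,[0,0.8,-1.1],0.02],
    [1,[0,2.4,-3.4],0.07],
    [1,[0,4.5,-6.4],0.13],
    [1,[0,6.8,-9.6],0.19],
    [1,[0,9.1,-12.9],0.26],
    [1,[0,11.3,-16.1],0.32],
    [1,[0,13.6,-19.3],0.39],
    [1,[0,15.9,-22.5],0.45],
    [1,[0,18.1,-25.7],0.52],
    [1,[0,20.2,-28.6],0.58],
    [1,[0,21.6,-30.6],0.62],
    [1,[0,22.6,-32.1],0.65],
    [1,[0,22.6,-32.1],0.65],
    [1,[0,22.6,-32.1],0.65],
    [1,[0,22.6,-32.1],0.65],
  ],
)

```text
t: 8.72
eef_pos: [547.1, 120.8, 352.6]
tcp_rot: [-0.73, 1.571, -2.232]
ft_force: [0.4, -1.3, -3.8]
opening: 0.273
```

```bash
cat st.py - <<'E' | python3 -
go(547,122,273,4.25)
c=cams.read_camera("scene");cv2.imwrite("pics/f.png",c["image"][70:320,280:600,::-1].repeat(2,0).repeat(2,1))
c=cams.read_camera("top");cv2.imwrite("pics/g.png",c["image"][120:370,60:380,::-1].repeat(2,0).repeat(2,1))
E
```

```text
8.725 [547.1 120.8 352.6] jaw 3.98 down [-0. -0. -1.] F [ 0.4 -1.3 -3.8] open 0.273 j [ 0.1   0.46  1.78 -0.    0.9   0.03]
go [ 7.96  0.   -0.13] turn -0.005
```

View pics/f.png

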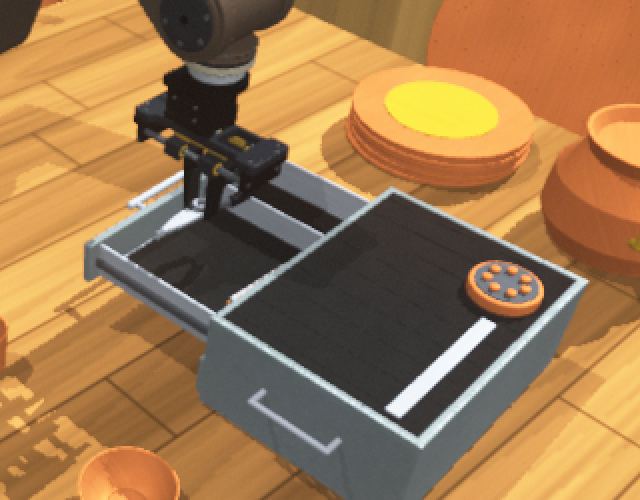

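```bash
python3 - <<'E'
from h import *
c=cams.read_camera("scene");t=ray(c,(280+159/2,70+237/2),165)[0];print("tip",t)
print("drawer coords",rot([0,0,np.radians(4.25)]).T@(t-[556.4,134,165]))
E
```

```text
tip [557.6186079   42.19102352 165.        ]
drawer coords [-5.58856768e+00 -9.16468280e+01  1.13686838e-13]
```

View pics/g.png

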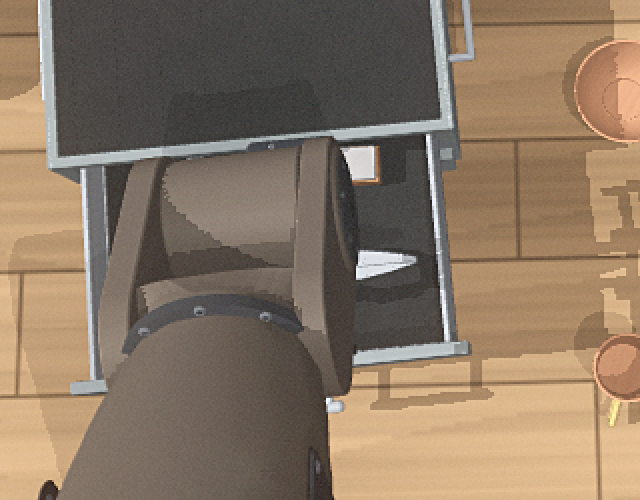

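Tip is at drawer y ≈ −92 (wall at −111), handles end ≈ +98: it fits. Lower.

Emit:
apply_moves(
  series=[
    [1,[1,0,0.2],0],
    [1,[2.5,0,0.2],0],
    [1,[4,0,0.2],0],
    [1,[5.5,0,0.2],0],
    [1,[6.5,0,0.2],0],
    [1,[7,0,0.2],0],
    [1,[7.3,0,0.2],0],
    [1,[7.5,0,0.2],0],
    [1,[7.6,0,0.2],0],
    [1,[7.6,0,0.2],0],
    [1,[7.6,0,0.2],0],
  ],
)

```text
t: 10.25
eef_pos: [547.2, 119.3, 276.9]
tcp_rot: [1.405, 1.57, -0.095]
ft_force: [-0.1, 1.3, -2.8]
opening: 0.274
```

Emit:
apply_moves(
  series=[
    [1,[0.1,0,0],0],
    [1,[0.2,0,0],0],
    [1,[0.3,0,0],0],
    [1,[0.3,0,0],0],
  ],
)

```text
t: 10.75
eef_pos: [547.2, 119.3, 273.6]
tcp_rot: [-1.117, 1.571, -2.617]
ft_force: [0.0, -0.3, -3.0]
opening: 0.269
```

Emit:
apply_moves(
  series=[
    [1,[0.1,0,0],0],
    [1,[0.1,0,0],0],
  ],
)

```text
t: 11.0
eef_pos: [547.2, 119.3, 272.7]
tcp_rot: [0.871, 1.571, -0.63]
ft_force: [0.2, -0.2, -2.8]
opening: 0.272
```

Emit:
apply_moves(
  series=[
    [1,[0.1,0,0],0],
    [1,[0.1,0,0],0],
  ],
)

```text
t: 11.25
eef_pos: [547.3, 119.3, 272.6]
tcp_rot: [1.519, 1.569, 0.018]
ft_force: [-1.6, -0.9, 8.3]
opening: 0.268
```

Touched down (+11 N). Release to half open and rise.

Emit:
apply_moves(
  series=[
    [0,[-0.05,0,0],0],
    [0,[-0.05,0,0],0],
    [0,[-0.05,0,0],0],
    [0,[-0.05,0,0],0],
    [0,[-0.05,0,0],0],
    [0,[-1,0,0],0],
    [0,[-4,0,0],0],
    [0,[-8,0,0],0],
    [0,[-12,0,0],0],
    [0,[-14,0,0],0],
    [0,[-14,0,0],0],
  ],
)

```text
t: 12.62
eef_pos: [547.0, 119.3, 413.5]
tcp_rot: [1.561, 1.567, 0.06]
ft_force: [0.6, 1.1, -0.1]
opening: 0.498
```

```bash
cat st.py - <<'E' | python3 -
for j in(40,-140): go(482,-373,300,j)
E
```

```text
12.625 [547.  119.3 413.5] jaw 4.01 down [ 0.003  0.    -1.   ] F [ 0.6  1.1 -0.1] open 0.498 j [ 0.1   0.39  1.71 -0.    1.04  0.03]
go [11.32 -9.97 48.65] turn -0.628
go [11.32 -9.97 48.65] turn 2.514
```

Emit:
apply_moves(
  series=[
    [-1,[1,-2,6],0],
    [-1,[2,-3,12],-0.1],
    [-1,[4,-5,24],-0.25],
    [-1,[7,-8,36],-0.45],
    [-1,[11.3,-10,48.7],-0.63],
    [-1,[11.3,-10,48.7],-0.63],
    [-1,[11.3,-10,48.7],-0.63],
    [-1,[11.3,-10,48.7],-0.63],
    [-1,[11.3,-10,48.7],-0.63],
    [-1,[11.3,-10,48.7],-0.63],
    [-1,[11.3,-10,48.7],-0.63],
    [-1,[11.3,-10,48.7],-0.63],
  ],
)

```text
t: 14.12
eef_pos: [482.0, -372.1, 299.3]
tcp_rot: [0.128, 1.57, -0.741]
ft_force: [0.1, -0.5, -0.6]
opening: 0.999
```

```bash
cat st.py - <<'E' | python3 -
go(482,-373,193,40)
c=cams.read_camera("top");a=c["image"][160:330,80:300,::-1].repeat(2,0).repeat(2,1)
c=cams.read_camera("scene");b=c["image"][200:370,140:340,::-1].repeat(2,0).repeat(2,1)
cv2.imwrite("pics/i.png",np.hstack([a[:,:400],b]))
E
```

```text
14.125 [ 482.  -372.1  299.3] jaw 40.2 down [ 0. -0. -1.] F [ 0.1 -0.5 -0.6] open 0.999 j [-0.77  0.59  1.71  0.    0.85 -1.47]
go [10.63 -0.05  0.06] turn 0.004
```

View pics/i.png

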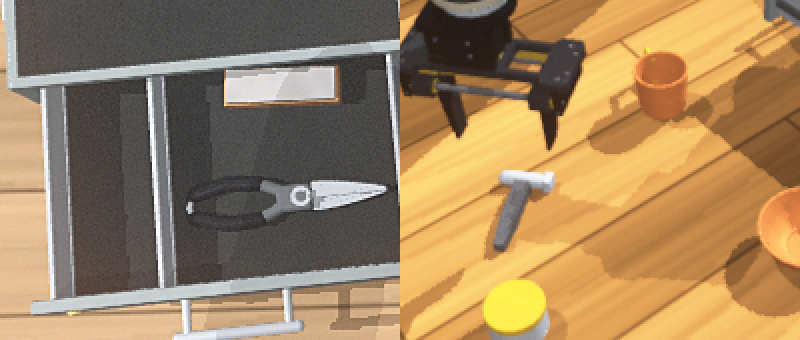

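Left: snips lie flat in the long bay, clear of walls and oilstone. Right: gripper is above the stake, jaws across the shank. Descend and grip.

Emit:
apply_moves(
  series=[
    [-1,[3,0,0],0],
    [-1,[6,0,0],0],
    [-1,[9,0,0],0],
    [-1,[10.2,0,0],0],
    [-1,[10.6,0,0],0],
    [-1,[10.6,0,0],0],
    [1,[10.6,0,0],0],
    [1,[10.6,0,0],0],
    [1,[10.6,0,0],0],
    [1,[10.6,0,0],0],
    [1,[10.6,0,0],0],
    [1,[10.6,0,0],0],
    [1,[10.6,0,0],0],
    [1,[10.6,0,0],0],
    [1,[10.6,0,0],0],
  ],
)

```text
t: 16.1
eef_pos: [481.4, -373.6, 192.7]
tcp_rot: [-2.354, 1.571, 3.058]
ft_force: [-1.3, -0.5, 0.7]
opening: 0.184
```

Emit:
apply_moves(
  series=[
    [1,[-1,0,0],0],
    [1,[-3,0,0],0],
    [1,[-6,0,0],0],
    [1,[-9,0,0],0],
    [1,[-12,0,0],0],
    [1,[-14,0,0],0],
    [1,[-16,0,0],0],
    [1,[-16,0,0],0],
    [1,[-16,0,0],0],
  ],
)

```text
t: 17.23
eef_pos: [481.3, -373.3, 352.1]
tcp_rot: [-3.03, 1.57, 2.383]
ft_force: [-0.3, 0.5, -4.5]
opening: 0.185
```

```bash
cat st.py - <<'E' | python3 -
go(546,294,353,94.25)
c=cams.read_camera("scene");b=c["image"][150:330,120:340,::-1].repeat(2,0).repeat(2,1)
cv2.imwrite("pics/j.png",b)
E
```

```text
17.225 [ 481.3 -373.3  352.1] jaw 40.11 down [-0.001  0.001 -1.   ] F [-0.3  0.5 -4.5] open 0.185 j [-0.77  0.52  1.66 -0.    0.96 -1.47]
go [ -0.05  47.94 -46.86] turn -0.945
```

View pics/j.png

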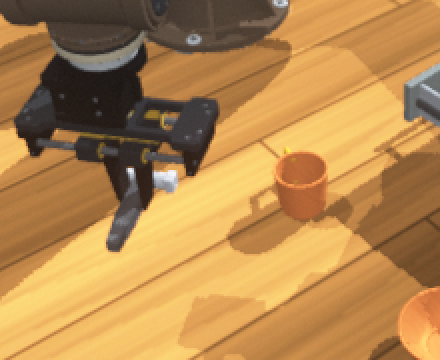

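Emit:
apply_moves(
  series=[
    [1,[0,0.7,-0.7],-0.01],
    [1,[0,2.2,-2.1],-0.04],
    [1,[0,4.7,-4.6],-0.09],
    [1,[0,7.7,-7.5],-0.15],
    [1,[0,10.7,-10.4],-0.21],
    [1,[0,13.7,-13.4],-0.27],
    [1,[0,16.7,-16.3],-0.33],
    [1,[0,19.7,-19.3],-0.39],
    [1,[0,22.7,-22.2],-0.45],
    [1,[0,25.7,-25.1],-0.51],
    [1,[0,28.7,-28.1],-0.57],
    [1,[0,31.7,-31.0],-0.63],
    [1,[0,34.7,-33.9],-0.69],
    [1,[0,37.7,-36.9],-0.75],
    [1,[0,40.7,-39.8],-0.81],
    [1,[0,43.7,-42.7],-0.87],
    [1,[0,46.0,-45.0],-0.91],
    [1,[0,47.9,-46.9],-0.945],
    [1,[0,47.9,-46.9],-0.945],
    [1,[0,47.9,-46.9],-0.945],
  ],
)

```text
t: 19.77
eef_pos: [544.9, 293.9, 352.5]
tcp_rot: [-2.598, 1.57, -2.523]
ft_force: [0.3, -0.0, -2.9]
opening: 0.184
```

```bash
cat st.py - <<'E' | python3 -
go(546,294,273,94.25)
c=cams.read_camera("scene");b=c["image"][80:280,300:520,::-1].repeat(3,0).repeat(3,1)
cv2.imwrite("pics/k.png",b)
E
```

```text
19.775 [544.9 293.9 352.5] jaw 94.3 down [-0.001 -0.001 -1.   ] F [ 0.3 -0.  -2.9] open 0.184 j [ 0.39  0.54  1.63 -0.    0.97 -1.26]
go [7.95 0.01 0.11] turn 0.001
```

View pics/k.png

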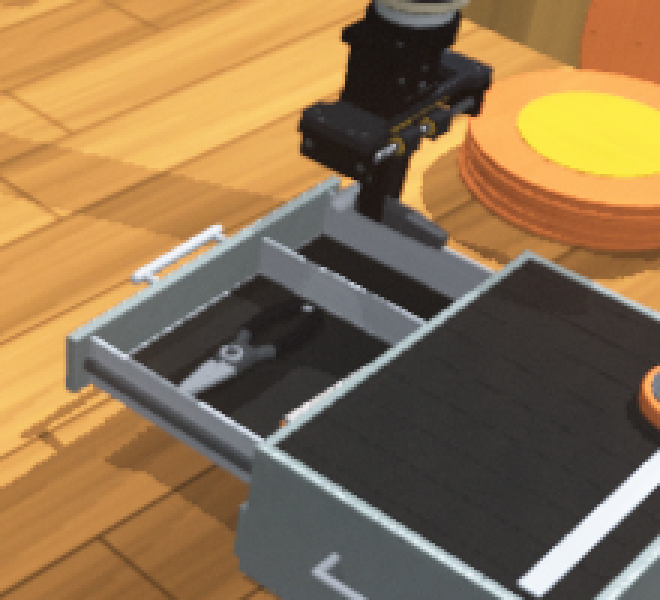

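Stake hangs level over the short bay, shank end clear of the chest front (x ≈ 615 vs 655). Lower.

Emit:
apply_moves(
  series=[
    [1,[1,0,0],0],
    [1,[2.5,0,0],0],
    [1,[4,0,0],0],
    [1,[5.5,0,0],0],
    [1,[6.5,0,0],0],
    [1,[7,0,0],0],
    [1,[7.3,0,0],0],
    [1,[7.5,0,0],0],
    [1,[7.7,0,0],0],
    [1,[7.8,0,0],0],
    [1,[7.9,0,0],0],
    [1,[7.9,0,0],0],
  ],
)

```text
t: 21.32
eef_pos: [545.7, 293.8, 273.7]
tcp_rot: [-1.705, 1.571, -1.631]
ft_force: [-0.6, -0.9, -4.4]
opening: 0.185
```

Emit:
apply_moves(
  series=[
    [1,[0.1,0,0],0],
    [1,[0.1,0,0],0],
  ],
)

```text
t: 21.58
eef_pos: [545.7, 293.8, 272.7]
tcp_rot: [-0.074, 1.571, -0.0]
ft_force: [0.8, -0.2, -3.4]
opening: 0.188
```

Emit:
apply_moves(
  series=[
    [1,[0.1,0,0],0],
    [1,[0.1,0,0],0],
  ],
)

```text
t: 21.82
eef_pos: [545.8, 293.8, 272.7]
tcp_rot: [0.125, 1.57, 0.199]
ft_force: [-1.9, -0.9, 6.2]
opening: 0.185
```

Emit:
apply_moves(
  series=[
    [0.1,[-0.05,0,0],0],
    [0.1,[-0.05,0,0],0],
    [0.1,[-0.05,0,0],0],
    [0.1,[-0.05,0,0],0],
    [0.1,[-0.05,0,0],0],
    [0.1,[-1,0,0],0],
    [0.1,[-4,0,0],0],
    [0.1,[-8,0,0],0],
    [0.1,[-12,0,0],0],
    [0.1,[-14,0,0],0],
    [0.1,[-14,0,0],0],
  ],
)

```text
t: 23.2
eef_pos: [545.5, 293.7, 413.6]
tcp_rot: [0.296, 1.567, 0.37]
ft_force: [0.8, -0.0, 0.0]
opening: 0.448
```

```bash
cat st.py - <<'E' | python3 -
go(415,267,413,94.25);go(415,267,303,94.25)
E
```

```text
23.2 [545.5 293.7 413.6] jaw 94.25 down [ 0.003  0.001 -1.   ] F [ 0.8 -0.   0. ] open 0.448 j [ 0.39  0.47  1.56 -0.    1.1  -1.26]
go [  0.02  -1.7  -13.22] turn 0.0
go [ 11.02  -1.71 -13.25] turn 0.0
```

Emit:
apply_moves(
  series=[
    [1,[0,-0.4,-4],0],
    [1,[0,-1,-8],0],
    [1,[0,-1.7,-12],0],
    [1,[0,-1.7,-13.2],0],
    [1,[0,-1.7,-13.2],0],
    [1,[0,-1.7,-13.2],0],
    [1,[4,-1.7,-13.2],0],
    [1,[8,-1.7,-13.2],0],
    [1,[10,-1.7,-13.2],0],
    [1,[11,-1.7,-13.2],0],
    [1,[11,-1.7,-13.2],0],
    [1,[11,-1.7,-13.2],0],
  ],
)

```text
t: 24.7
eef_pos: [415.7, 267.1, 302.3]
tcp_rot: [0.291, 1.57, 0.365]
ft_force: [0.1, -0.1, 0.9]
opening: 0.003
```

```bash
cat st.py - <<'E' | python3 -
c=cams.read_camera("scene");b=c["image"][80:280,300:520,::-1].repeat(3,0).repeat(3,1)
cv2.imwrite("pics/l.png",b)
E
```

```text
24.7 [415.7 267.1 302.3] jaw 94.25 down [ 0.001  0.    -1.   ] F [ 0.1 -0.1  0.9] open 0.003 j [ 0.44  0.45  1.98 -0.    0.7  -1.21]
```

```bash
python3 - <<'E'
from h import *
for n in("scene","top"):
    c=cams.read_camera(n);a=cv2.imread(f"pics/{n}0.png").astype(int);d=np.abs(c["image"][:,:,::-1].astype(int)-a).max(2)
    W=rot([0,0,np.radians(4.25)]); poly=np.array([[-80,-44,0],[95,-44,0],[95,44,0],[-80,44,0]])@W.T+[544.4,294.6,82]
    m=np.zeros(d.shape,np.uint8);cv2.fillPoly(m,[proj(c,poly).astype(int)],1)
    g=((d>45)&(m>0)).astype(np.uint8);k,_,st,ce=cv2.connectedComponentsWithStats(g)
    for i in range(1,k):
        if st[i,4]>25:
            q=ray(c,ce[i],90)[0]-[544.4,294.6,90];print(n,st[i],(W.T@q).round(1),c["image"][g*0+(_==i)>0].mean(0).round())
    ys=np.argwhere(_>0) if 0 else None
E
```

```text
scene [409 163  35  22 177] [6.5 7.7 0. ] [121. 125. 132.]
top [121 225  35  58 689] [2.6 1.8 0. ] [141. 144. 147.]
```

The only new thing in the short bay is one 35×58 px blob (64×106 mm) centred within 3 mm of the bay point: the stake is in place, along the bay. Now push.

Emit:
apply_moves(
  series=[
    [1,[0,0,1],0],
    [1,[0,0,1.5],0],
    [1,[0,0,2],0],
    [1,[0,0,2.5],0],
    [1,[0,0,3],0],
    [1,[0,0,3.5],0],
    [1,[0,0,4.5],0],
    [1,[0,0,5.5],0],
  ],
)

```text
t: 25.85
eef_pos: [470.6, 271.2, 301.5]
tcp_rot: [-2.756, 1.57, -2.681]
ft_force: [-3.6, 1.3, 0.3]
opening: 0.005
```

Emit:
apply_moves(
  series=[
    [1,[0,0,1],0],
    [1,[0,0,2.2],0],
    [1,[0,0,3.4],0],
    [1,[0,0,4.6],0],
    [1,[0,0,5.8],0],
    [1,[0,0,7],0],
    [1,[0,0,8.2],0],
    [1,[0,0,9.4],0],
    [1,[0,0,10.6],0],
    [1,[0,0,11.8],0],
    [1,[0,0,12.8],0],
    [1,[0,0,13.6],0],
    [1,[0,0,14.2],0],
    [1,[0,0,14.7],0],
    [1,[0,0,15],0],
  ],
)

```text
t: 27.72
eef_pos: [620.0, 282.2, 301.7]
tcp_rot: [-1.658, 1.571, -1.584]
ft_force: [-3.6, 1.4, 0.1]
opening: 0.004
```

Emit:
apply_moves(
  series=[
    [1,[0,0,0.2],0],
    [1,[0,0,0.4],0],
    [1,[0,0,0.6],0],
  ],
)

```text
t: 28.1
eef_pos: [625.8, 282.7, 301.7]
tcp_rot: [-2.059, 1.57, -1.985]
ft_force: [-3.4, 0.8, -0.9]
opening: 0.006
```

Emit:
apply_moves(
  series=[
    [1,[0,0,0.2],0],
    [1,[0,0,0.4],0],
    [1,[0,0,0.4],0],
  ],
)

```text
t: 28.48
eef_pos: [630.0, 282.9, 301.7]
tcp_rot: [-0.148, 1.57, -0.074]
ft_force: [-1.5, -0.1, 0.5]
opening: 0.004
```

Emit:
apply_moves(
  series=[
    [1,[0,0,0.2],0],
    [1,[0,0,0.3],0],
  ],
)

```text
t: 28.72
eef_pos: [632.1, 283.1, 301.7]
tcp_rot: [-2.942, 1.568, -2.868]
ft_force: [-12.5, -1.8, 5.2]
opening: 0.008
```

Emit:
apply_moves(
  series=[
    [1,[0,0,0.1],0],
    [1,[0,0,0.2],0],
  ],
)

```text
t: 28.98
eef_pos: [633.0, 283.3, 301.8]
tcp_rot: [-2.97, 1.563, -2.896]
ft_force: [-22.9, -2.8, 12.4]
opening: 0.003
```

Hard stop at about x = 632 as predicted. Back off and check.

Emit:
apply_moves(
  series=[
    [1,[0,0,-0.5],0],
    [1,[0,0,-2],0],
    [1,[0,0,-5],0],
    [1,[0,0,-9],0],
    [1,[-4,0,-12],0],
    [1,[-10,0,-16],0],
    [1,[-14,-4,-20],0],
    [1,[-16,-10,-22],0],
    [1,[-16,-16,-22],0],
    [1,[-16,-22,-22],0],
    [1,[-16,-28,-22],0],
    [1,[-16,-34,-22],0],
    [1,[-16,-40,-22],0],
    [1,[-16,-46,-22],0],
    [1,[-16,-52,-22],0],
    [1,[-16,-58,-22],0],
    [1,[-16,-64,-22],0],
    [1,[-16,-64,-22],0],
  ],
)

```text
t: 31.22
eef_pos: [462.4, -374.9, 461.1]
tcp_rot: [-1.296, 1.569, -1.226]
ft_force: [-0.4, 0.1, 0.3]
opening: 0.001
```

```bash
cat st.py - <<'E' | python3 -
c=cams.read_camera("top");im=c["image"];cv2.imwrite("pics/m.png",im[:,:,::-1])
# profile along drawer x at several y: seam between chest front and panel, panel front edge
W=rot([0,0,np.radians(4.25)]);a=cv2.imread("pics/top0.png")[:,:,::-1]
for y in(-140,-100,90,130):
    t=np.arange(-60,20,3.);P=np.c_[t,0*t+y,0*t]@W.T+[662.9,189,129]
    px=proj(c,P).round().astype(int);print(y,[int(im[v,u].astype(int)@[1,0,-1]) for u,v in px])   # red-blue: wood warm, steel cold
for n,p in[("bowl",(374,165)),("cup",(374,303)),("tin",(517,217))]:
    u,v=p;print(n,np.abs(im[v-25:v+25,u-25:u+25].astype(int)-a[v-25:v+25,u-25:u+25]).mean().round(1))
E
```

```text
31.225 [ 462.4 -374.9  461.1] jaw 94.04 down [ 0.001 -0.001 -1.   ] F [-0.4  0.1  0.3] open 0.001 j [-0.79  0.4   1.56 -0.    1.18 -2.43]
-140 [69, 65, 67, 67, 71, 67, 67, 57, 45, -1, 0, 2, -4, -1, -1, -1, -5, -7, -7, -9, -1, -4, -7, -6, -8, 3, 5]
-100 [47, 40, 50, 53, 54, 57, 51, 55, 26, -1, -7, -3, -3, 1, 0, -2, -6, -5, -5, -7, -1, -7, -9, -11, -10, 1, 2]
90 [72, 74, 70, 69, 70, 70, 71, 61, 3, -1, 1, 2, -2, 2, -2, -1, -7, -9, -8, -8, 4, -8, -7, -8, -8, 6, 5]
130 [72, 71, 73, 69, 66, 69, 70, 74, 6, 27, -7, 0, 2, 4, 2, 4, -8, -9, -6, -7, 1, -7, -8, -7, -8, 8, 9]
bowl 18.9
cup 12.1
tin 14.5
```

```bash
python3 - <<'E'
from h import *
c=cams.read_camera("top");im=c["image"].astype(np.float32);a=cv2.imread("pics/top0.png")[:,:,::-1].astype(np.float32)
W=rot([0,0,np.radians(4.25)])
def prof(im,t,o,z):
    acc=0;ys=np.r_[-150:-100:2,70:150:2]
    for y in ys:
        q=proj(c,np.c_[t,0*t+y,0*t]@W.T+[*o,z]).astype(np.float32);acc=acc+cv2.remap(im,q[:,0][None],q[:,1][None],1)[0].mean(1)
    return (acc/len(ys)).round().astype(int)
t=np.arange(-24,14,1.)
print("now",list(zip(t.astype(int).tolist(),prof(im,t,(662.9,189),129).tolist())))
print("start, same about outer edge",list(zip(t.astype(int).tolist(),prof(a,t,(470-.9,176),129).tolist())))
d=cams.read_camera("top")["image"]
for n,(u,v) in dict(bowl=(374,165),cup=(374,303),tin=(517,217)).items():
    for I in(a,d.astype(np.float32)):
        p=cv2.cvtColor(I[v-40:v+40,u-40:u+40].astype(np.uint8),cv2.COLOR_RGB2HSV);m=cv2.inRange(p,(20,90,90),(32,255,255)) if n=="tin" else cv2.inRange(p,(0,100,60),(13,255,255))
        mm=cv2.moments(m,True);print(n,int(mm["m00"]),round(mm["m10"]/max(1,mm["m00"]),1),round(mm["m01"]/max(1,mm["m00"]),1))
E
```

```text
now [(-24, 95), (-23, 89), (-22, 87), (-21, 87), (-20, 87), (-19, 88), (-18, 90), (-17, 92), (-16, 93), (-15, 88), (-14, 82), (-13, 93), (-12, 124), (-11, 157), (-10, 173), (-9, 175), (-8, 173), (-7, 172), (-6, 171), (-5, 172), (-4, 175), (-3, 176), (-2, 160), (-1, 119), (0, 82), (1, 70), (2, 82), (3, 114), (4, 149), (5, 169), (6, 173), (7, 172), (8, 171), (9, 171), (10, 174), (11, 176), (12, 166), (13, 135)]
start, same about outer edge [(-24, 164), (-23, 162), (-22, 158), (-21, 153), (-20, 145), (-19, 136), (-18, 130), (-17, 133), (-16, 136), (-15, 126), (-14, 106), (-13, 106), (-12, 140), (-11, 178), (-10, 193), (-9, 193), (-8, 191), (-7, 190), (-6, 189), (-5, 190), (-4, 191), (-3, 192), (-2, 183), (-1, 155), (0, 116), (1, 85), (2, 69), (3, 66), (4, 67), (5, 68), (6, 69), (7, 69), (8, 69), (9, 68), (10, 68), (11, 68), (12, 68), (13, 68)]
bowl 2160 38.6 40.0
bowl 2327 38.8 40.7
cup 1004 39.5 39.7
cup 969 39.7 40.3
tin 725 41.2 39.4
tin 724 41.2 39.3
```

```bash
python3 -c "
from cell import job;print(job.job_done())"
```

```text
the job is handed in; nothing more can be done
None
```

The snips are in the long bay, the T-stake is in the short bay and the drawer is shut. I handed the job in at about 31 s of the allowed 72 s; no verdict is reported.

- **Tools:** I lowered both until the wrist force showed they had touched the drawer floor, then let go. A picture showed the snips flat in their bay. I saw the stake only as an image difference, which put it within 3 mm of the bay point and lying along the bay. I had reached the 12-picture limit by then.
- **Drawer:** I pushed it shut slowly, at no more than about 0.1 m/s. It travelled about 194 mm to a firm stop, which gave about 23 N at the end. Afterwards the image showed a gap of about 1 mm or less between panel and chest. I did not look inside the drawer once it was shut.
- **Cup, bowl and tin:** each is within 1 pixel (about 2 mm) of where it started. A cruder brightness comparison did differ there, which I put down to changed shadows.
- **Robot:** it ended clear of everything, with under 1 N on the wrist.

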